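Feed one jar from the gravity feeder into the tray

TASK

Slide the shallow steel tray across the table, under the mouth of the jar feeder, until it stops against the feeder's front plate. Then press the feeder's side lever all the way down with the fingertips, so that its gate lifts and one jar rolls out into the tray, and let the lever come back up. Nothing is to be picked up: do not touch the jars, leave the other two in the feeder and the shaker and cups where they stand.

Things in the scene. Friction and masses are not known exactly. Their poses are not given: they have to be found in the camera images.
- feeder: Gravity feeder of sheet steel, fixed to the table, 165 mm long, 86 mm wide without its lever, 115 mm high. Three jars lie across its sloping lane, 64 mm wide between the walls. Origin on the table under its middle; x points uphill along the lane, y to the left of that, z up. The mouth looks to -x, the robot's left; the lever is on the -y side, facing the robot.
- feeder_stop (a point): Middle of the face of the feeder's front plate, 16 mm above the table, at x -38 mm in the feeder's frame, below the lane; the plate is 64 mm wide and 32 mm high. The tray stops here, reaching 38 mm back under the lip.
- feeder_mouth (a point): Middle of the edge of the lip where a jar leaves: x -76 mm, 31 mm above the table, its underside 28 mm above the table (the tray passes under it).
- rocker (a joint): Turn of the seesaw rocker, rad: 0 at rest (lever up, gate down), 0.54 at its stop (lever fully down, gate fully up). A spring returns it; the lever pad needs about 3 N to start and 5 N at the stop. The first jar is let go at about 0.46; if the lever is let go before that, the gate may rest on the jar with the lever half down: press again.
- gate_edge (a point): Middle of the lower edge of the curved gate on the rocker's front end, in front of the first jar. It rises as the lever goes down, and two claws of the rocker (pivot at x -8, z 85 mm in the feeder's frame) come up through the floor before the second jar, so one press lets out just one jar, however long it is held.
- lever_pad (a point): Centre of the top of the lever's flat pad (42 mm along the feeder's x, 44 mm across), free below; moves with the lever. At rest at x 60, y -62, z 118 mm in the feeder's frame, leaning 11 degrees, uphill edge higher; at the stop 7 mm farther uphill and 40 mm lower, leaning 20 degrees the other way. The jars beside it reach 121 mm above the table, 30 mm from the lane's middle.
- tray: Shallow open steel tray, loose, 0.3 to 0.6 kg, 140 mm (x) by 150 mm (y), 24 mm high, with a 6 mm rolled rim; thin walls. Origin on the table under its centre. Starts in front of the mouth, 55 to 125 mm short of the front plate, roughly square to the lane and in line, its +x side to the feeder. Home, its centre is at x -108 mm in the feeder's frame; 15 mm short or 50 mm to a side will do.
- jar_1: The first jar, lying against the gate: sealed amber glass jar with a steel lid, 52 mm across, 60 mm long, 0.11 kg, lying with its axis along the feeder's y. Origin at its centre.
- jar_2: The second jar, like the first, next in the lane; it rolls down to the gate when the lever has come back. Origin at its centre.
- jar_3: The third jar, like the first, uppermost in the lane. Origin at its centre.
- salt_shaker: White salt shaker, 42 mm across, 84 mm high, loose, on the table near the upper end of the feeder on the robot's side; leave it alone. Origin under its centre.
- dip_cup: Filled white cup, 65 mm across, 37 mm high, loose, behind the upper end of the feeder; leave it alone. Origin under its centre.
- empty_cup: Empty white cup, 65 mm across, 37 mm high, loose, at the far left of the table; leave it alone. Origin under its centre.
Not all that is in view belongs to the job. Leave any pink look-alike of the jar_3 alone.

How it is judged:
By the outcome, as a careful person would: the job done as asked, in the order asked, and still so for the second after the job is handed in, with the robot touching nothing.
It also fails if it takes over 48 s, if anything falls off the work surface, if the arm or the gripper's body presses on something with over 40 N, if the wrist force passes 120 N, or if a joint passes its speed limit or range.

ROBOT

A 6-joint arm with a two-finger parallel gripper is mounted at the origin on a cart in front of the work surface, level with it; the furniture and walls round the work are solid. World frame = base frame: x ahead of the robot, y to its left, z up, the work surface at z = 0. Lengths are in m, angles in rad, forces in N, time in s.
With the tool pointing down it reaches from about 0.375 to 0.825 m from the base axis. Payload 5.5 kg.
Tool frame: the origin (TCP) lies midway between the tips of the shut fingers; the grasp point (between the pads) lies arm.grip_depth behind it (arm.grip_depth is the distance from the TCP to the grasp point, in m); z points along the fingers, y is the direction in which the jaws open and shut (so a half turn about z gives the same grasp; the last joint's range is limited). The gripper opens to 85 mm and grips with 20 to 120 N. Pads are 22 mm wide; open, the fingers measure 114 mm over their backs; the gripper's body (76 mm by 85 mm) begins 54 mm behind the grasp point. The pads swing forward as they close: fully open they stand 13 mm farther back than shut.
Start: joints at [1.211, 0.314, -0.047, 1.21, 0, 1.571], TCP at [0.211, 0.562, 0.231] pointing down, gripper open.
Joint ranges: [-2.67, 2.67], [-0.69, 1.73], [-1.03, 1.25], [-2.08, 2.16], [-1.42, 1.45], [-3.14, 3.14]. Speed limits (rad/s): [2.39, 2.39, 3.01, 3.14, 3.14, 3.14].

INTERFACE

Orientations are given as a 3x3 rotation matrix whose columns are the frame's x, y, z axes.
In Python, from bench import arm gives the robot as it stands.
- The arm moves only by the shell command python3 -m handwheel 'ROWS' [FORCE]. ROWS is JSON, a list of rows, each a list of 7 numbers: the shift along the world's x, y, z in mm, then the turn, a rotation vector about the world's x, y, z in degrees, then the opening, from -1 (shut) to 1 (fully open). In form: [[x, y, z, rx, ry, rz, grip], ...]. A call has exactly 10 rows; each row shifts and turns the commanded pose from where the row before left it; what a row does not reach is not made up. A row lasts 1/12 s, in which the tool goes at most 41.7 mm and 7.16 degrees, less where a joint would pass 70% of its speed; a pose out of reach is approached as far as the arm can. A call is refused whole if a number of a shift passes 41.7 or a number of a turn 7.16, either way. A call with a gripper value outside its range is refused whole. The fingers move at their own pace and stop on an object; FORCE is the grip in N (left out, the last holds). Time passes only in rows, so rows that do not move let the fingers close, or fill a call up. It gives the time, the measured TCP pose, the force and the opening at its end, in the units of the state.
- arm.get_obs(): the state, without advancing time (a new reading comes with each control period).
- arm.grab_frame(name): name is "scene" or "top" or "wrist"; returns a dict with "frame" (480x640x3 uint8, red, green, blue), "z_map" (480x640 float32, m along the optical axis (not along the pixel's ray), 0 where there is no reading), "intrinsics" (3x3 intrinsics, pixels), "R" (3x3) and "t" (3): a world point X has camera coordinates R X + t; the wrist camera has in their place "hand_eye" (4x4, takes a point from camera to tool coordinates, whose origin is the TCP and whose axes are the flange's). Camera axes: x right, y down, z forward; pixel columns grow to the right and rows downward; lengths in m; the calibration is good to about 2 mm. A picture is of the moment at which its call begins: read the wrist's pose just before it.
- arm.job_done(): hands the job in, once; it reports no verdict.
The state is a dict: "t": time; "qpos": joint angles; "joint_vel": joint speeds; "joint_torque": joint torques, N m; "tcp_pos": TCP position; "orientation": TCP orientation; "contact_force": force on the tool from outside, world axes, zero at the start; "ft_torque": the same for the moment, N m; "grip_width": opening from 0.0 (shut) to 1.0 (fully open).
Only numpy, scipy, OpenCV 4.12 (cv2) and the standard library are available. Lean on these libraries where they do the work, as an engineer would, in place of code of your own. Each camera call takes 0.05 s, during which the arm holds its last target.

## Working session

There is one attempt and no reset: what is moved stays moved. The work goes in short steps, Python scripts to look and compute and a shell command to move; the robot and the scene stay as the last step left them, time stands still between calls to the robot, and variables do not carry over. Pictures are saved under pics/ and viewed, and the job is handed in when it is done.

```bash
mkdir -p pics; ls; python3 - <<'E'
from bench import arm
import cv2,numpy as np
o=arm.get_obs();print(o['t'],o['tcp_pos'],o['orientation'],o['contact_force'],o['grip_width'],arm.grip_depth)
for n in ['scene','top']:
    f=arm.grab_frame(n);cv2.imwrite(f'pics/{n}0.png',f['frame'][:,:,::-1]);np.savez(f'{n}0.npz',**f);print(f['R'],f['t'])
E
```

```text
pics
0.0 [0.21103007 0.5610416  0.23043397] [[-9.35967164e-01  3.52086729e-01 -6.35467320e-04]
 [ 3.52087301e-01  9.35965814e-01 -1.58980337e-03]
 [ 3.50270188e-05 -1.71174372e-03 -9.99998534e-01]] [-0.5914864   0.38565788  0.31828433] 0.999085591903961 0.0187
[[ 0.5893415  -0.80787068 -0.00464402]
 [-0.47922472 -0.34495496 -0.80706242]
 [ 0.65040008  0.47786091 -0.59044787]] [-0.45848362  0.31152094  0.76732717]
[[ 9.99023750e-03 -9.99950090e-01  1.10297009e-04]
 [-9.93958089e-01 -9.94243007e-03 -1.09309032e-01]
 [ 1.09304673e-01  9.82392585e-04 -9.94007809e-01]] [-0.14170456  0.58691365  1.12305854]
```

View pics/scene0.png

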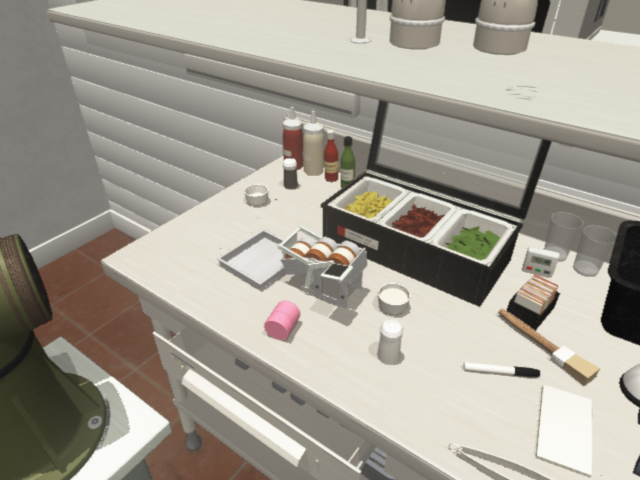

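View pics/top0.png

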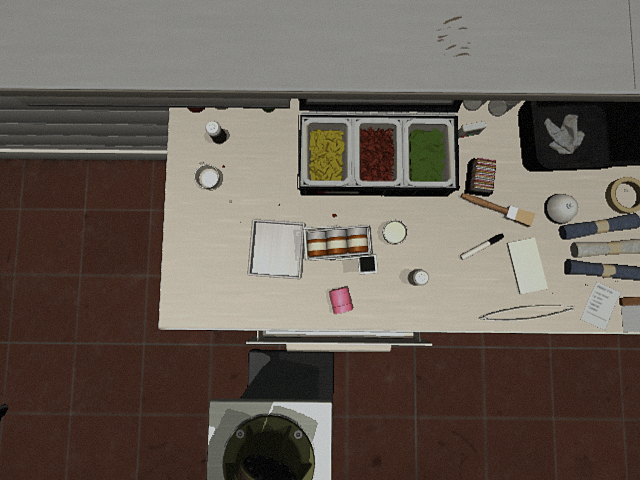

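The top view shows the tray at (276,248), the feeder at (338,242) and the black lever pad at (367,264). The pink look-alike is at (341,300), the shaker at (419,277), the dip cup at (395,232) and the empty cup at (208,177). Next I measure from depth.

```bash
cat > h.py <<'E'
import numpy as np,cv2
def cloud(f):
    z=f['z_map'];K=f['intrinsics'];v,u=np.mgrid[:480,:640]
    P=np.stack([(u-K[0,2])/K[0,0]*z,(v-K[1,2])/K[1,1]*z,z],-1)
    W=(P-f['t'])@f['R']; W[z==0]=np.nan
    return W
E
python3 - <<'E'
import numpy as np,cv2
from h import *
f=np.load('top0.npz');W=cloud(f);im=f['frame']
np.set_printoptions(precision=4,suppress=True)
print(f['intrinsics'][0])
print('table z',np.nanmedian(W[300:320,200:300,2]))
def rect(name,u0,u1,v0,v1,zl,zh):
    w=W[v0:v1,u0:u1].reshape(-1,3);m=(w[:,2]>zl)&(w[:,2]<zh);p=w[m]
    r=cv2.minAreaRect((p[:,:2]*1000).astype(np.float32));print(name,m.sum(),r,'zmed',np.median(p[:,2]),p[:,2].max())
rect('tray',240,303,212,285,.012,.03)
rect('pad',355,382,255,276,.07,.14)
rect('feeder',304,375,222,262,.05,.14)
rect('pink',325,358,284,318,.01,.1)
rect('shaker',405,432,266,288,.02,.1)
rect('dip',380,410,218,246,.02,.06)
for v in range(236,276,4): print(v,[int(x*1000) if x==x else None for x in W[v,240:390:6,2]])
c=cv2.resize(im[205:295,235:385],None,fx=5,fy=5,interpolation=cv2.INTER_CUBIC);cv2.imwrite('pics/topc.png',c[:,:,::-1])
f=np.load('scene0.npz');c=cv2.resize(f['frame'][215:315,210:380],None,fx=4.5,fy=4.5,interpolation=cv2.INTER_CUBIC);cv2.imwrite('pics/scc.png',c[:,:,::-1])
E
```

```text
[437.9969   0.     323.6687]
table z 0.00040213489552624865
tray 473 ((546.9967651367188, -9.413566589355469), (140.26654052734375, 149.62818908691406), 86.48773956298828) zmed 0.023466484577056135 0.02925122344452811
pad 348 ((506.26788330078125, -239.218994140625), (46.14720153808594, 53.36254119873047), 0.4088546633720398) zmed 0.1187958100483624 0.12560404645093792
feeder 2217 ((556.1031494140625, -172.811279296875), (89.8492660522461, 170.72024536132812), 0.6180535554885864) zmed 0.10372712335735391 0.1250290321355455
pink 468 ((413.84088134765625, -180.63284301757812), (59.89812088012695, 51.13961410522461), 14.264144897460938) zmed 0.04759236852585879 0.057403599563654505
shaker 253 ((474.4455261230469, -379.63653564453125), (38.336029052734375, 38.023033142089844), 68.09322357177734) zmed 0.0787650194455233 0.08879917502598979
dip 480 ((594.2677001953125, -323.2314147949219), (61.09507751464844, 64.2867202758789), 0.9559447765350342) zmed 0.027040487946786915 0.04141781170112225
236 [0, -1, 21, 2, 0, 4, 1, 4, 1, 0, 0, 73, 91, 94, 87, 108, 111, 106, 108, 119, 121, 103, 1, 0, 3
[... 173 characters left out ...]
, 105, 117, 121, 110, 0, 4, 0]
248 [1, 0, 15, 3, 5, 3, 5, 3, 6, 4, 3, 104, 90, 93, 89, 104, 110, 111, 106, 117, 122, 112, 1, 0, 0]
252 [-2, 1, 10, 4, 6, 4, 2, 2, 4, 0, 19, 108, 88, 96, 86, 101, 108, 109, 98, 115, 97, 110, 79, 1, 2]
256 [1, -1, 0, 2, 0, 3, 3, 2, 2, 1, 25, 105, 88, 62, 87, 95, 96, 70, 16, 13, 114, 121, 121, 1, 0]
260 [-2, 4, 3, 3, 0, 4, 2, 5, 1, 2, 20, 108, 97, -2, -1, 19, 88, 4, 0, 0, 115, 120, 121, 1, 4]
264 [0, 0, 5, 0, 5, 1, 1, 7, 5, 7, 19, 2, 1, 3, -2, -1, -1, 1, -1, -1, 115, 118, 119, 0, 0]
268 [-2, 0, 0, 0, 0, 1, 4, 1, 2, 1, 20, -2, -1, -3, -2, -2, -1, 2, 3, 2, 117, 117, 118, 0, 2]
272 [6, 3, 1, 1, 4, 1, 5, 4, 4, 6, 23, -3, -3, 0, 1, 1, 0, 0, -2, 1, 117, 117, 117, 3, 0]
```

View pics/topc.png

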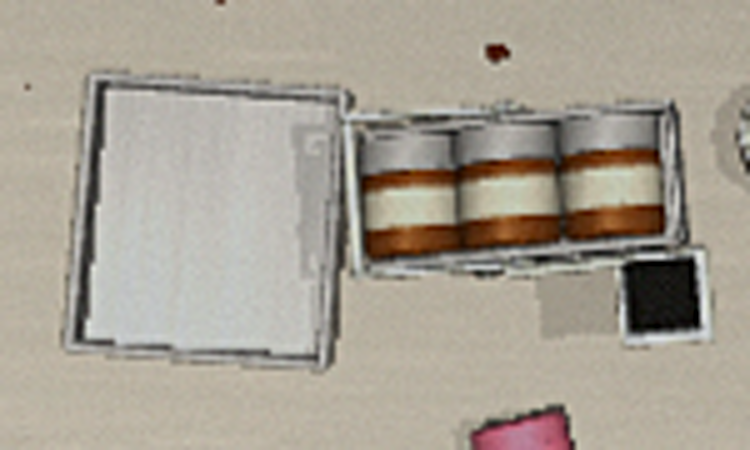

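View pics/scc.png

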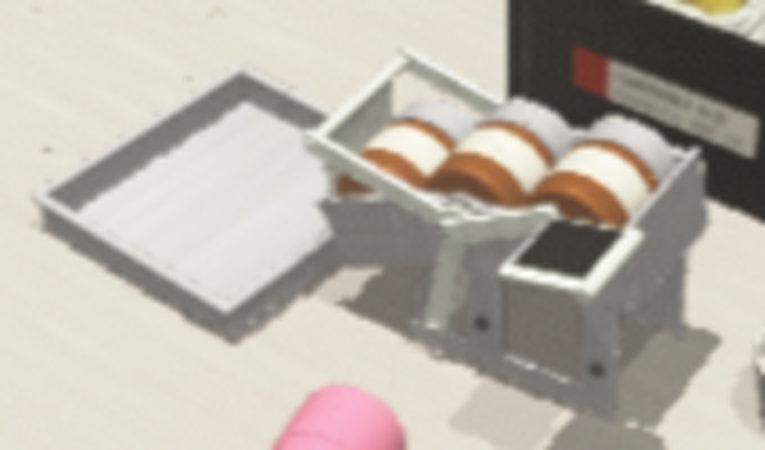

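```bash
python3 -m handwheel '[[23,-30,-3,0,0,-6.6,0],[23,-30,-3,0,0,-6.6,0],[23,-30,-3,0,0,-6.6,0],[23,-30,-3,0,0,-6.6,0],[23,-30,-3,0,0,-6.6,0],[23,-30,-3,0,0,-6.6,0],[23,-30,-3,0,0,-6.6,0],[23,-30,-3,0,0,-6.6,0],[23,-30,-3,0,0,-6.6,0],[23,-30,-3,0,0,-6.6,0]]'
python3 - <<'E'
import numpy as np
from h import *
f=np.load('top0.npz');W=cloud(f);im=f['frame'].astype(int)
# feeder points above .085 within walls region, ex pad: search pose by fitting 165x86 box extents
w=W[222:262,303:376].reshape(-1,3);w=w[(w[:,2]>.06)]
for th in range(-2,9):
    a=np.radians(th);ex=np.array([np.sin(a),-np.cos(a)]);ey=np.array([np.cos(a),np.sin(a)])
    X=w[:,:2]@ex;Y=w[:,:2]@ey
    print(th,np.percentile(X,[1,99]).round(3),np.percentile(Y,[1,5,95,99]).round(3), np.histogram(Y,bins=np.arange(.48,.64,.004))[0][-17:])
g=im; # pad centroid dark
b=(im.max(-1)<45);b[:255]=0;b[278:]=0;b[:,:355]=0;b[:,380:]=0
p=W[b];p=p[p[:,2]>.08];print('pad',p.mean(0),cv2.minAreaRect((p[:,:2]*1000).astype(np.float32)))
E
```

```text
t: 0.93
tcp_pos: [0.4418, 0.2598, 0.2009]
orientation: [[-0.053, 0.999, -0.0], [0.999, 0.053, -0.0], [-0.0, -0.0, -1.0]]
contact_force: [1.2, -0.3, -0.3]
grip_width: 0.501
-2 [0.068 0.237] [0.52  0.525 0.6   0.606] [114 103 115 106  97 102  87  73  37   6   0   0   0   0   0   0   0]
-1 [0.078 0.247] [0.516 0.522 0.597 0.603] [ 96 120 109  99 105  93  79  54   6   0   0   0   0   0   0   0   0]
0 [0.088 0.256] [0.514 0.519 0.594 0.599] [119 100 112  97  88  94  70  10   0   0   0   0   0   0   0   0   0]
1 [0.097 0.265] [0.51  0.515 0.591 0.595] [117 107 107  86 100  79  13   0   0   0   0   0   0   0   0   0   0]
2 [0.108 0.274] [0.506 0.512 0.588 0.592] [113 115  79  98 103  14   0   0   0   0   0   0   0   0   0   0   0]
3 [0.118 0.284] [0.501 0.508 0.585 0.589] [118  93  88  94  37   0   0   0   0   0   0   0   0   0   0   0   0]
4 [0.127 0.294] [0.496 0.505 0.581 0.585] [114  72  94  51   0   0   0   0   0   0   0   0   0   0   0   0   0]
5 [0.136 0.303] [0.491 0.5   0.577 0.582] [81 81 62  0  0  0  0  0  0  0  0  0  0  0  0  0  0]
6 [0.146 0.312] [0.486 0.496 0.573 0.579] [84 56  9  0  0  0  0  0  0  0  0  0  0  0  0  0  0]
7 [0.155 0.32 ] [0.481 0.491 0.57  0.576] [57 17  0  0  0  0  0  0  0  0  0  0  0  0  0  0  0]
8 [0.165 0.329] [0.476 0.486 0.566 0.572] [27  0  0  0  0  0  0  0  0  0  0  0  0  0  0  0  0]
pad [ 0.50628901 -0.24147888  0.11902926] ((506.19793701171875, -241.51283264160156), (31.638383865356445, 33.530113220214844), 0.31520068645477295)
```

```bash
python3 - <<'E'
import numpy as np
from h import *
np.set_printoptions(precision=4,suppress=True)
f=np.load('top0.npz');W=cloud(f);im=f['frame'].astype(int)
# orange/cream label pixels
o=(im[...,0]-im[...,2]>50)&(im[...,0]>100);o[:225]=0;o[262:]=0;o[:,:304]=0;o[:,376:]=0
n,l,s,c=cv2.connectedComponentsWithStats(o.astype(np.uint8))
for i in range(1,n):
    if s[i,4]>20:
        p=W[l==i];p=p[p[:,2]>.05];print(c[i],s[i],np.median(p,0))
c=cv2.resize(f['frame'][215:285,300:390],None,fx=8,fy=8,interpolation=cv2.INTER_CUBIC);cv2.imwrite('pics/topd.png',c[:,:,::-1])
E
python3 -m handwheel '[[21,-27,-16,0,0,0,0],[21,-27,-16,0,0,0,0],[21,-27,-16,0,0,0,0],[21,-27,-16,0,0,0,0],[21,-27,-16,0,0,0,0],[0,0,-20,0,0,0,0],[0,0,-20,0,0,0,0],[0,0,-20,0,0,0,0],[0,0,-20,0,0,0,0],[0,0,-10,0,0,0,0]]'
```

```text
[357.6562 236.5   ] [353 235  12   4  32] [ 0.5708 -0.2183  0.1192]
[337.25   238.3214] [333 237  11   4  28] [ 0.5679 -0.1688  0.1103]
[317.1 240.7] [311 239  12   4  30] [ 0.5623 -0.1194  0.0916]
[358.3  248.18] [353 246  12   5  50] [ 0.5433 -0.2198  0.1192]
[336.6444 250.1333] [332 248  11   5  45] [ 0.5386 -0.1689  0.1102]
[317.1364 252.0455] [313 250  10   5  44] [ 0.5346 -0.1198  0.092 ]
t: 1.77
tcp_pos: [0.5444, 0.1259, 0.0286]
orientation: [[-0.059, 0.998, -0.004], [0.998, 0.059, -0.001], [-0.001, -0.004, -1.0]]
contact_force: [-0.7, -0.1, 0.1]
grip_width: 0.498
```

View pics/topd.png

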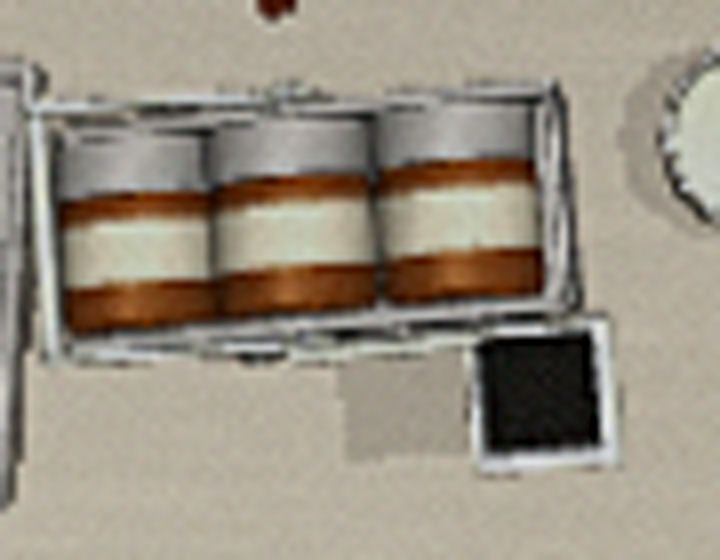

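```bash
python3 -m handwheel '[[0,0,-11,0,0,1,0],[0,0,-10,0,0,0,0],[1,-10,0,0,0,0,0],[1,-10,0,0,0,0,0],[1,-10,0,0,0,0,0],[1,-10,0,0,0,0,0],[0,-8,0,0,0,0,0],[1,-6,0,0,0,0,0],[0,-6,0,0,0,0,0],[1,-6,0,0,0,0,0]]'
python3 - <<'E'
from bench import arm
import cv2,numpy as np
for n in ['scene','top']:
    f=arm.grab_frame(n);np.savez(f'{n}1.npz',**f)
    c=f['frame'][205:295,235:385] if n=='top' else f['frame'][200:320,190:350]
    cv2.imwrite(f'pics/{n}1.png',cv2.resize(c,None,fx=4.5,fy=4.5)[:,:,::-1])
E
```

```text
t: 2.6
tcp_pos: [0.5524, 0.0609, 0.0109]
orientation: [[-0.076, 0.997, 0.0], [0.997, 0.076, 0.002], [0.002, 0.001, -1.0]]
contact_force: [-0.9, 5.0, 3.9]
grip_width: 0.499
```

View pics/top1.png

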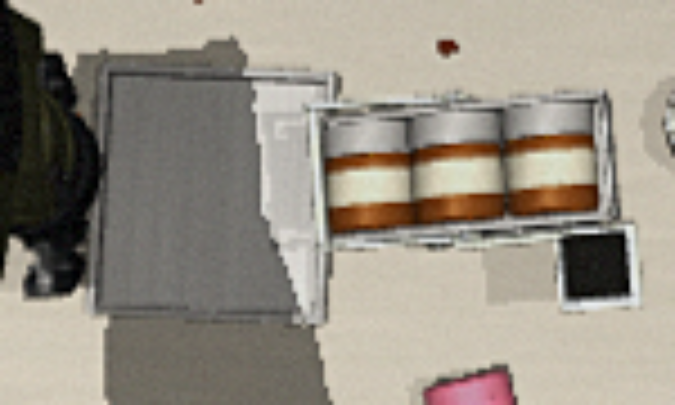

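View pics/scene1.png

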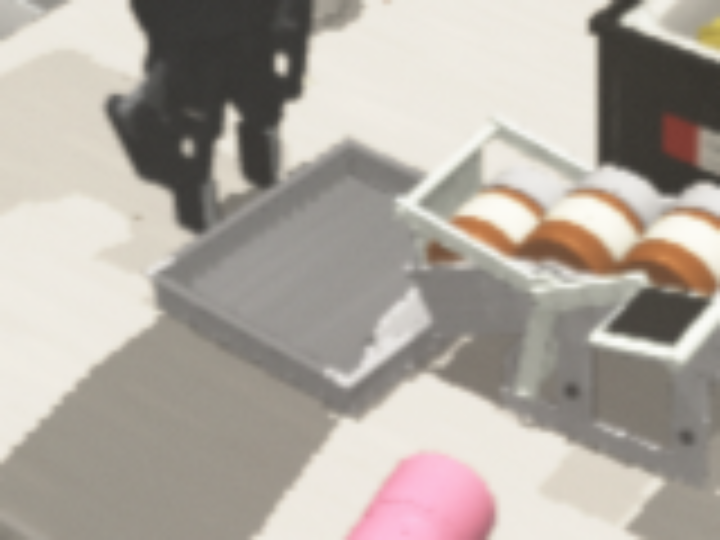

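The push is working: the fingers are on the tray's back rim and its front edge is already under the lip at about (320,210) in the crop. About 48 mm remains.

```bash
python3 -m handwheel '[[0,-5,2,0,0,0,0],[0,-5,0,0,0,0,0],[1,-5,0,0,0,0,0],[0,-5,0,0,0,0,0],[0,-5,0,0,0,0,0],[1,-4,0,0,0,0,0],[0,-3,0,0,0,0,0],[0,-3,0,0,0,0,0],[0,-2,0,0,0,0,0],[0,0,0,0,0,0,0]]'
```

```text
t: 3.53
tcp_pos: [0.5543, 0.0229, 0.0123]
orientation: [[-0.076, 0.997, 0.0], [0.997, 0.076, -0.001], [-0.001, -0.0, -1.0]]
contact_force: [-0.7, 1.4, 0.7]
grip_width: 0.502
```

```bash
python3 -m handwheel '[[0,-2,0,0,0,0,0],[0,-2,0,0,0,0,0],[0,-2,0,0,0,0,0],[0,-2,0,0,0,0,0],[0,-1,0,0,0,0,0],[0,-1,0,0,0,0,0],[0,0,0,0,0,0,0],[0,0,0,0,0,0,0],[0,0,0,0,0,0,0],[0,0,0,0,0,0,0]]'
```

```text
t: 4.37
tcp_pos: [0.5543, 0.0135, 0.0123]
orientation: [[-0.077, 0.997, 0.0], [0.997, 0.077, -0.0], [-0.0, 0.0, -1.0]]
contact_force: [0.5, 2.5, -0.4]
grip_width: 0.502
```

```bash
python3 -m handwheel '[[0,-1,0,0,0,0,0],[0,-1,0,0,0,0,0],[0,-1,0,0,0,0,0],[0,-1,0,0,0,0,0],[0,0,0,0,0,0,0],[0,0,0,0,0,0,0],[0,0,0,0,0,0,0],[0,0,0,0,0,0,0],[0,0,0,0,0,0,0],[0,0,0,0,0,0,0]]'
```

```text
t: 5.2
tcp_pos: [0.5542, 0.013, 0.0124]
orientation: [[-0.078, 0.997, -0.0], [0.997, 0.078, 0.007], [0.007, 0.0, -1.0]]
contact_force: [-1.3, 13.2, 0.7]
grip_width: 0.498
```

```bash
python3 - <<'E'
from bench import arm
import cv2,numpy as np
f=arm.grab_frame('scene');c=f['frame'][200:320,190:350];cv2.imwrite('pics/s2.png',cv2.resize(c,None,fx=4.5,fy=4.5)[:,:,::-1])
f=arm.grab_frame('top');c=f['frame'][205:295,235:385];cv2.imwrite('pics/t2.png',cv2.resize(c,None,fx=4.5,fy=4.5)[:,:,::-1])
from h import cloud
W=cloud(f);w=W[205:295,240:305].reshape(-1,3);m=(w[:,2]>.014)&(w[:,2]<.03)
print(cv2.minAreaRect((w[m][:,:2]*1000).astype(np.float32)))
E
```

```text
((556.927978515625, -43.25629425048828), (150.05970764160156, 89.71056365966797), 3.8882384300231934)
```

View pics/t2.png

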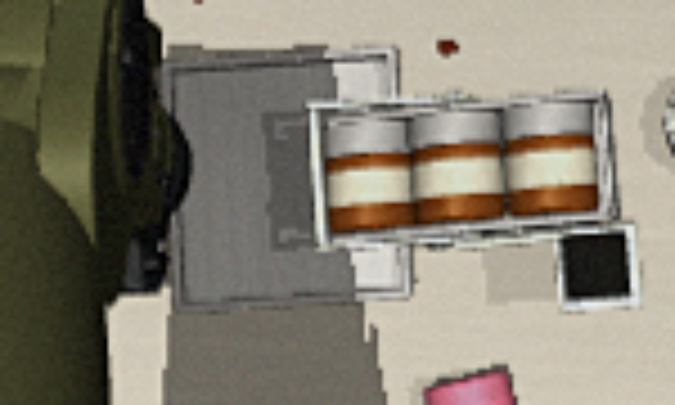

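View pics/s2.png

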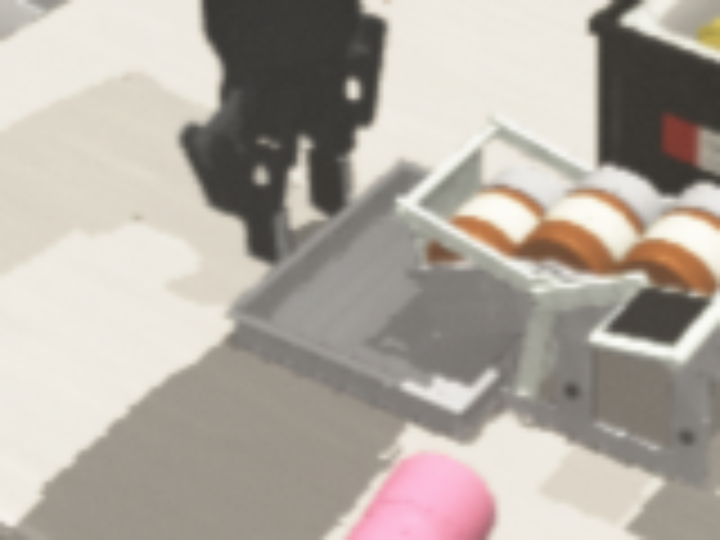

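The tray is home. The force rose to 13 N with under 1 mm of motion, and the tray lies at yaw 3.9°, square to the lane, with its front corners past the lip at (390,55) and (405,290). I back off, rise and go over the pad.

```bash
python3 -m handwheel '[[0,8,0,0,0,0,0],[0,14,0,0,0,0,0],[0,8,20,0,0,0,0],[0,0,38,0,0,0,0],[0,0,40,0,0,0,-1],[0,0,40,0,0,0,-1],[0,0,40,0,0,0,-1],[0,0,20,0,0,0,-1],[-3,-20,0,0,0,0,-1],[-6,-35,0,0,0,0,-1]]'
python3 -m handwheel '[[-6,-35,0,0,0,0,-1],[-6,-35,0,0,0,0,-1],[-6,-35,0,0,0,0,-1],[-6,-35,0,0,0,0,-1],[-6,-35,0,0,0,0,-1],[-6,-35,0,0,0,0,-1],[-5,-30,0,0,0,0,-1],[0,0,0,0,0,0,-1],[0,0,0,0,0,0,-1],[0,0,0,0,0,0,-1]]'
```

```text
t: 6.13
tcp_pos: [0.5473, -0.0145, 0.2127]
orientation: [[-0.08, 0.997, 0.005], [0.997, 0.08, -0.001], [-0.001, 0.005, -1.0]]
contact_force: [-0.6, -1.8, -0.8]
grip_width: 0.002
t: 6.97
tcp_pos: [0.5039, -0.2554, 0.2101]
orientation: [[-0.076, 0.997, -0.001], [0.997, 0.076, -0.0], [-0.0, -0.001, -1.0]]
contact_force: [-1.2, 0.6, 0.4]
grip_width: 0.003
```

```bash
python3 -m handwheel '[[-1,8,-20,0,0,0,-1],[-1,0,-20,0,0,0,-1],[0,0,-20,0,0,0,-1],[0,0,-15,0,0,0,-1],[0,0,0,0,0,0,-1],[0,0,0,0,0,0,-1],[0,0,0,0,0,0,-1],[0,0,0,0,0,0,-1],[0,0,0,0,0,0,-1],[0,0,0,0,0,0,-1]]'
python3 - <<'E'
from bench import arm
import cv2,numpy as np
f=arm.grab_frame('scene');c=f['frame'][190:330,210:390];cv2.imwrite('pics/s3.png',cv2.resize(c,None,fx=4,fy=4)[:,:,::-1])
f=arm.grab_frame('top');c=f['frame'][205:295,235:385];cv2.imwrite('pics/t3.png',cv2.resize(c,None,fx=4.5,fy=4.5)[:,:,::-1])
E
```

```text
t: 7.8
tcp_pos: [0.5029, -0.2477, 0.1363]
orientation: [[-0.077, 0.997, 0.001], [0.997, 0.077, -0.001], [-0.001, 0.001, -1.0]]
contact_force: [-0.0, -0.3, -0.7]
grip_width: 0.001
```

View pics/s3.png

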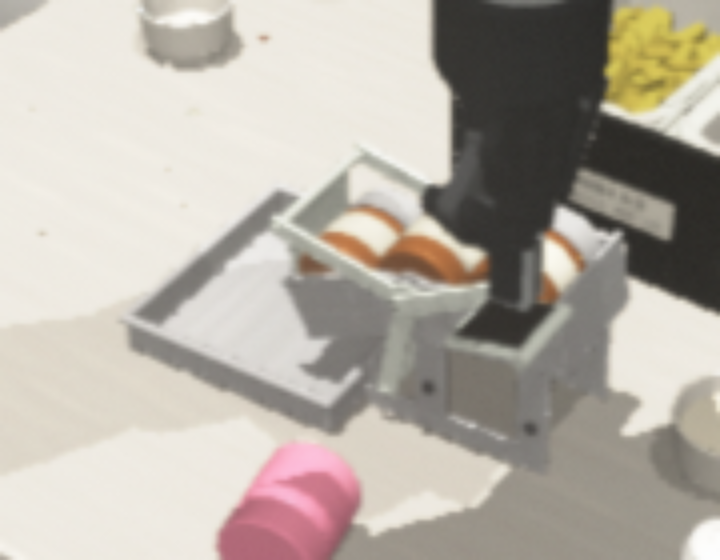

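View pics/t3.png

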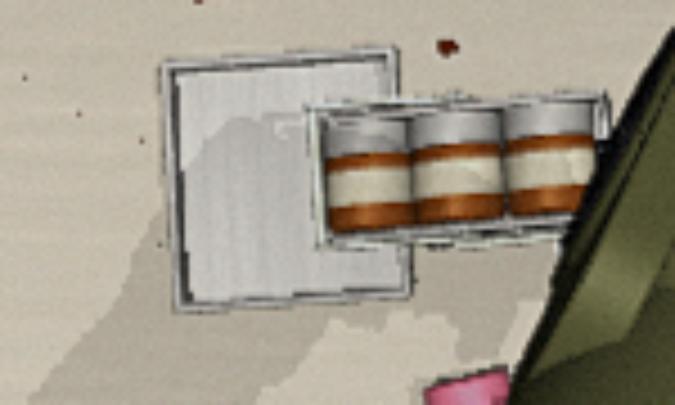

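```bash
python3 -m handwheel '[[-4,0,0,0,0,0,-1],[0,0,-5,0,0,0,-1],[0,0,-5,0,0,0,-1],[0,0,-5,0,0,0,-1],[0,0,-5,0,0,0,-1],[0,0,-5,0,0,0,-1],[0,0,-5,0,0,0,-1],[0,0,-5,0,0,0,-1],[0,0,-5,0,0,0,-1],[0,0,-5,0,0,0,-1]]'
python3 -m handwheel '[[0,0,-2,0,0,0,-1],[0,0,-2,0,0,0,-1],[0,0,-2,0,0,0,-1],[0,0,-1,0,0,0,-1],[0,0,-1,0,0,0,-1],[0,0,0,0,0,0,-1],[0,0,0,0,0,0,-1],[0,0,0,0,0,0,-1],[0,0,0,0,0,0,-1],[0,0,0,0,0,0,-1]]'
python3 - <<'E'
from bench import arm
import cv2,numpy as np
f=arm.grab_frame('scene');c=f['frame'][190:330,210:390];cv2.imwrite('pics/s4.png',cv2.resize(c,None,fx=4,fy=4)[:,:,::-1])
f=arm.grab_frame('top');c=f['frame'][205:295,235:385];cv2.imwrite('pics/t4.png',cv2.resize(c,None,fx=4.5,fy=4.5)[:,:,::-1])
E
```

```text
t: 8.73
tcp_pos: [0.4988, -0.2485, 0.0903]
orientation: [[-0.076, 0.997, 0.001], [0.997, 0.076, -0.002], [-0.002, 0.001, -1.0]]
contact_force: [-0.4, -5.1, 4.7]
grip_width: -0.001
t: 9.57
tcp_pos: [0.4988, -0.2484, 0.0824]
orientation: [[-0.076, 0.997, 0.001], [0.997, 0.076, -0.002], [-0.002, 0.001, -1.0]]
contact_force: [0.0, -5.4, 4.8]
grip_width: -0.004
```

View pics/s4.png

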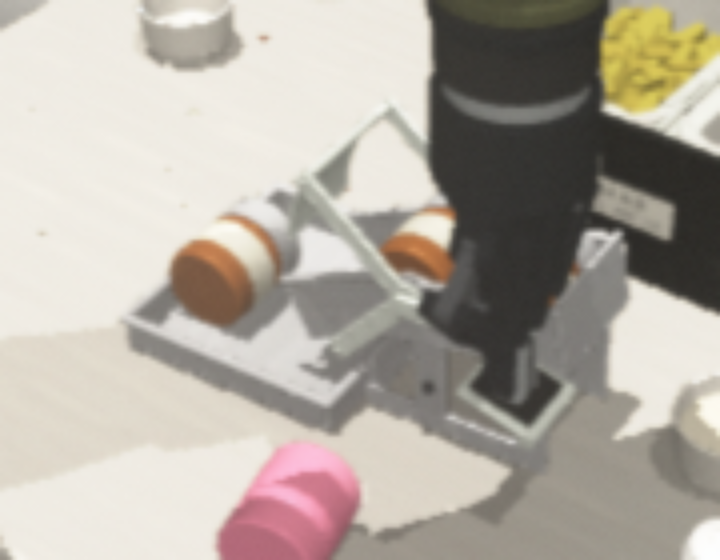

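View pics/t4.png

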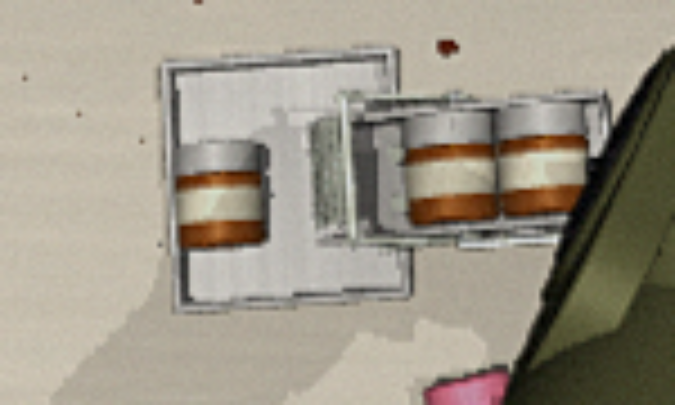

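One jar lies in the tray at (220,195) in the crop and two are held in the lane. I press on to the stop to be sure the lever goes all the way down.

```bash
python3 -m handwheel '[[0,0,-1,0,0,0,-1],[0,0,-1,0,0,0,-1],[0,0,-1,0,0,0,-1],[0,0,0,0,0,0,-1],[0,0,0,0,0,0,-1],[0,0,0,0,0,0,-1],[0,0,0,0,0,0,-1],[0,0,0,0,0,0,-1],[0,0,0,0,0,0,-1],[0,0,0,0,0,0,-1]]'
```

```text
t: 10.5
tcp_pos: [0.4988, -0.2483, 0.08]
orientation: [[-0.076, 0.997, 0.001], [0.997, 0.076, -0.002], [-0.002, 0.001, -1.0]]
contact_force: [-0.6, -5.2, 8.8]
grip_width: 0.002
```

```bash
python3 -m handwheel '[[0,0,-1,0,0,0,-1],[0,0,-1,0,0,0,-1],[0,0,0,0,0,0,-1],[0,0,0,0,0,0,-1],[0,0,0,0,0,0,-1],[0,0,0,0,0,0,-1],[0,0,0,0,0,0,-1],[0,0,0,0,0,0,-1],[0,0,0,0,0,0,-1],[0,0,0,0,0,0,-1]]'
```

```text
t: 11.33
tcp_pos: [0.499, -0.2484, 0.0794]
orientation: [[-0.076, 0.997, 0.002], [0.997, 0.076, -0.002], [-0.002, 0.002, -1.0]]
contact_force: [-4.6, -3.0, 20.4]
grip_width: 0.003
```

The lever is at its stop: 20 N with only 0.6 mm of travel. I let it up gently, then retreat.

```bash
python3 -m handwheel '[[0,0,4,0,0,0,-1],[0,0,5,0,0,0,-1],[0,0,5,0,0,0,-1],[0,0,5,0,0,0,-1],[0,0,5,0,0,0,-1],[0,0,5,0,0,0,-1],[0,0,5,0,0,0,-1],[0,0,5,0,0,0,-1],[0,0,5,0,0,0,-1],[0,0,5,0,0,0,-1]]'
python3 -m handwheel '[[0,0,20,0,0,0,-1],[0,0,30,0,0,0,-1],[0,0,30,0,0,0,-1],[-10,0,20,0,0,0,-1],[-20,0,0,0,0,0,-1],[-20,0,0,0,0,0,-1],[-20,0,0,0,0,0,-1],[-20,0,0,0,0,0,-1],[0,0,0,0,0,0,-1],[0,0,0,0,0,0,-1]]'
python3 - <<'E'
from bench import arm
import cv2,numpy as np
f=arm.grab_frame('scene');c=f['frame'][140:380,200:480];cv2.imwrite('pics/s5.png',cv2.resize(c,None,fx=2.5,fy=2.5)[:,:,::-1])
f=arm.grab_frame('top');c=f['frame'][165:325,180:450];cv2.imwrite('pics/t5.png',cv2.resize(c,None,fx=2.9,fy=2.9)[:,:,::-1])
from h import cloud
W=cloud(f);w=W[205:295,240:311].reshape(-1,3);m=(w[:,2]>.014)&(w[:,2]<.026)
print(cv2.minAreaRect((w[m][:,:2]*1000).astype(np.float32)),arm.get_obs()['contact_force'])
E
```

```text
t: 12.17
tcp_pos: [0.4977, -0.2472, 0.1263]
orientation: [[-0.077, 0.997, -0.001], [0.997, 0.077, 0.0], [0.0, -0.001, -1.0]]
contact_force: [-0.2, 0.3, -0.6]
grip_width: 0.0
t: 13.0
tcp_pos: [0.4075, -0.2475, 0.2266]
orientation: [[-0.075, 0.997, 0.0], [0.997, 0.075, -0.0], [-0.0, 0.0, -1.0]]
contact_force: [-0.1, -0.1, 0.5]
grip_width: 0.004
((557.37158203125, -50.43705749511719), (150.19976806640625, 106.61573791503906), 3.7235522270202637) [-0.28936695  0.21169099  0.09594555]
```

View pics/s5.png

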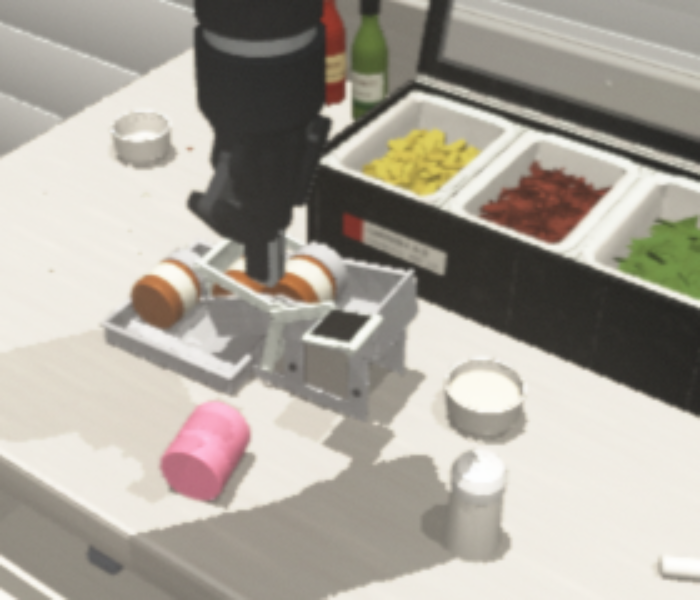

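View pics/t5.png

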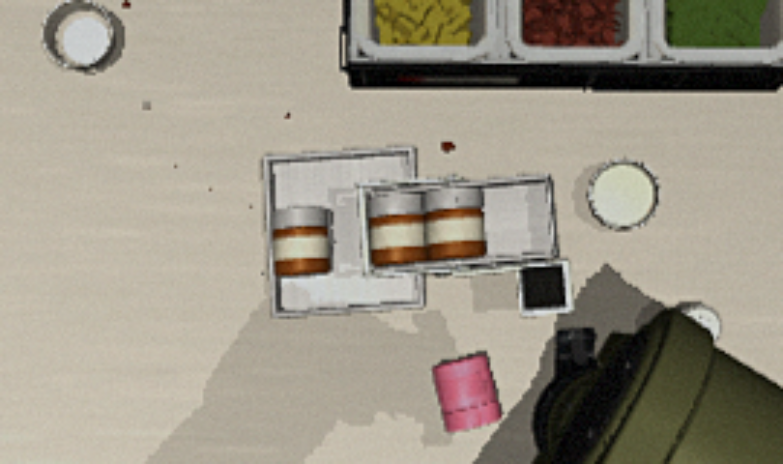

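```bash
python3 - <<'E'
from bench import arm
import numpy as np
from h import *
f=arm.grab_frame('top');W=cloud(f);b=f['frame'].max(-1)<45
b[:255]=0;b[275:]=0;b[:,:358]=0;b[:,:]&=(np.arange(640)<376)
p=W[b];print(np.median(p[p[:,2]>.05],0))
j=W[240:258,276:292];print('jar',np.nanmax(j[...,2]))
print(arm.job_done())
E
```

```text
[ 0.50511526 -0.2414795   0.11891636]
jar 0.05982251529136286
the job is handed in; nothing more can be done
None
```

The job is done and handed in at about 13 s: the tray is against the front plate and one jar is in it.

- **Tray:** I pushed it under the mouth with half-open fingers until the force jumped to 13 N with under 1 mm of travel. After the press it still lay square to the lane, at 3.7° yaw, with its back edge where the push had left it.
- **Lever:** I pressed it to its stop with shut fingertips, reaching 20 N with only 0.6 mm of travel, then let it up slowly. The pad is back at 119 mm, its rest height.
- **Jars:** One jar rests in the tray, and the other two have rolled down to the gate inside the feeder.
- **Left alone:** The shaker, both cups and the pink look-alike stand where they were in the last pictures. The robot was clear of everything, with a force reading near zero.

My first estimates of the feeder's yaw disagreed, about 2° from its walls and 4.5° from the jar labels and pad. I used 4.5°, and the tray's final angle of 3.7° fits that better. No check failed.

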